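# Load the cruet holder of a meal trolley

## Task

Get the grey holder ready for the meal round: stand the lidded custard cup that is still on the table in the empty wide well, and the small steel shaker in the narrow middle well. Lower each one into its well, do not let it fall from a height, and leave both upright, resting on the well floors.

Things in the scene. Friction and masses are not known exactly. Their poses are not given: they have to be found in the camera images.
- cup_center (a point): Lidded white ceramic custard cup, thin blue band, loose on the table: straight round body 56 mm in diameter from 6 to 58 mm above its underside, lid 59 mm in diameter with a knob, 78 mm tall, 0.2 kg. Point: on the axis, 39 mm above the underside; z up. A twin already sits in the holder; the lidless tea cup (72 mm) and wide lidded bowls (120 mm) are not wanted.
- shaker_center (a point): Small plain steel shaker with a domed top, loose on the table: straight round body 36 mm in diameter up to 64 mm, cap 38 mm in diameter, 80 mm tall, 0.12 kg. Point: on the axis, 40 mm above the underside; z up. The taller amber glass bottle (115 mm tall, 46 mm in diameter) is not wanted.
- wide_well (a point): Mouth centre of the holder's empty wide well, 68 mm in diameter, 20 mm deep, 5 mm chamfer. The holder is a fixed grey block 100 x 270 mm, 30 mm high (mouths at 30 mm, well floors 10 mm above the table), with 3 round wells in a row 85 mm apart: this one at an end, the narrow one in the middle, a wide one filled by a twin cup at the other end. y runs along the row to the narrow well; z up.
- narrow_well (a point): Centre of the mouth of the narrow middle well in the same holder: 48 mm in diameter, 20 mm deep, 5 mm chamfer, mouth 30 mm above the table. Axes as for the wide well.
Not all that is in view belongs to the job. Leave any yellow look-alike of the part that bears shaker_center alone.

How it is judged:
By the outcome, as a careful person would: the job done as asked, in the order asked, and still so for the second after the job is handed in, with the robot touching nothing.
It also fails if it takes over 64 s, if anything falls off the work surface, if the arm or the gripper's body presses on something with over 40 N, if the wrist force passes 120 N, or if a joint passes its speed limit or range.

## Robot

A 7-joint arm with a two-finger parallel gripper is mounted at the origin on the work surface. World frame = base frame: x ahead of the robot, y to its left, z up, the work surface at z = 0. Lengths are in m, angles in rad, forces in N, time in s.
With the tool pointing down it reaches from about 0.4 to 0.875 m from the base axis. Payload 6.5 kg.
Tool frame: the origin (TCP) lies on the centre line of the jaws, within the pads' length; the fingertips stand 8 mm ahead of it and the grasp point (between the pads) lies 11 mm behind it; z points along the fingers, y is the direction in which the jaws open and shut (so a half turn about z gives the same grasp; the last joint's range is limited). The gripper opens to 85 mm and grips with 20 to 120 N. Pads are 22 mm wide; open, the fingers measure 114 mm over their backs; the gripper's body (76 mm by 85 mm) begins 54 mm behind the grasp point. The pads swing forward as they close: fully open they stand 13 mm farther back than shut.
Start: joints at [1.129, 0.536, -0.004, 1.538, 0.003, 1.067, -0.071], TCP at [0.239, -0.605, 0.239] pointing down, gripper open.
Joint ranges: [-2.7, 2.7], [-0.37, 2.16], [-1.27, 1.26], [0.24, 2.4], [-1.31, 4.45], [0.19, 1.91], [-2.76, 2.76]. Speed limits (rad/s): [2.39, 2.39, 3.14, 3.14, 3.14, 3.14, 3.14].

## Interface

Orientations are given as a rotation vector (axis times angle).
In Python, from plant import observe, optics, job_done gives the robot as it stands.
- The arm moves only by the tool carry_out, never from a script. Its argument "series" is a list of rows, each an object of numbers: "dx", "dy", "dz": the shift along the tool's x, y, z in mm; "ax", "ay", "az": the turn, a rotation vector about the tool's x, y, z in degrees. In form: [{"dx": .., "dy": .., "dz": .., "ax": .., "ay": .., "az": ..}, ...]. A call has 1 to 8 rows; each row shifts and turns the commanded pose from where the row before left it, along the tool's axes as they then stand; what a row does not reach is not made up. A row lasts 1/10 s, in which the tool goes at most 50 mm and 8.59 degrees, less where a joint would pass 70% of its speed; a pose out of reach is approached as far as the arm can. A call is refused whole if a number of a shift passes 50 or a number of a turn 8.59, either way. A call with a gripper value outside its range is refused whole. "jaw" is the opening, from -1 (shut) to 1 (fully open), set as the call begins (left out, the last holds). The fingers move at their own pace and stop on an object; "force" is the grip in N (left out, the last holds). Time passes only in rows, so rows that do not move let the fingers close. It gives the time, the measured TCP pose, the force and the opening at its end, in the units of the state.
- observe(): the state, without advancing time (a new reading comes with each control period).
- optics.read_camera(name): name is "side" or "top" or "wrist"; returns a dict with "color" (384x512x3 uint8, red, green, blue), "fx", "fy", "cx", "cy" (pixels), "rvec" (rotation vector, rad) and "tvec" (3), from world to camera coordinates, as OpenCV has them. Camera axes: x right, y down, z forward; pixel columns grow to the right and rows downward; lengths in m; the calibration is good to about 2 mm. A picture is of the moment at which its call begins. There is no depth.
- job_done(): hands the job in, once; it reports no verdict.
Trained networks look in a picture, given as the dict that the camera call returned (one of the last four; its "shot" number tells which), for a name from the list of things; names that differ only in an ending like _2 or _b are one class to them, and where a whole thing is asked for, a point or a joint stands for the part that bears it (a point fixed in the world has none). Each returns a list of dicts, best first, with "confidence" (0 to 1); they miss things now and then, are a little off and sometimes report something else, mostly with a low value. They report only what shows in the picture. A call takes as long as a camera call. They do not tell look-alikes from the thing itself.
- optics.spot_in(picture, name): "extent" ([left, top, width, height] in pixels, round what is visible of it).
- optics.trace(picture, name): "pixels" (384x512 bool, what is visible of it) and "extent" ([left, top, width, height] in pixels, round what is visible of it).
- optics.spot_point(picture, name): "point" ([column, row] in pixels: a listed point, or the origin of a listed thing).
The state is a dict: "time": time; "joints": joint angles; "dq": joint speeds; "effort": joint torques, N m; "ee_pos": TCP position; "eef_rot": TCP orientation; "contact_force": force on the tool from outside, world axes, zero at the start; "torque": the same for the moment, N m; "gripper_width": finger opening in m.
Only numpy, scipy, OpenCV 4.12 (cv2) and the standard library are available. Lean on these libraries where they do the work, as an engineer would, in place of code of your own. Each camera call takes 0.05 s, during which the arm holds its last target.

## Working session

There is one attempt and no reset: what is moved stays moved. The work goes in short steps, Python scripts to look and compute and a tool call to move; the robot and the scene stay as the last step left them, time stands still between calls to the robot, and variables do not carry over. Pictures are saved under pics/ and viewed, and the job is handed in when it is done.

Besides the shell and the picture viewer there is one more tool, called after ">>>" by a JSON object that holds its "api" and its "payload". carry_out: Moves the arm, as the interface text tells. Its arguments: {"type":"object","properties":{"series":{"type":"array"},"jaw":{"type":"number"},"force":{"type":"number"}},"required":["series"]}

```bash
ls; mkdir -p pics; cat > h.py <<'E'
import numpy as np, cv2
from plant import observe, optics, job_done
def cam(n):
    return optics.read_camera(n)
def save(p,name,scale=1.5):
    im=cv2.cvtColor(p["color"],cv2.COLOR_RGB2BGR)
    cv2.imwrite("pics/"+name,cv2.resize(im,None,fx=scale,fy=scale,interpolation=cv2.INTER_CUBIC))
def RT(p):
    return cv2.Rodrigues(np.array(p["rvec"],float))[0],np.array(p["tvec"],float)
def ray(p,uv):
    R,t=RT(p); d=R.T@np.array([(uv[0]-p["cx"])/p["fx"],(uv[1]-p["cy"])/p["fy"],1.]); return -R.T@t,d
def at_z(p,uv,z):
    c,d=ray(p,uv); return c+d*(z-c[2])/d[2]
def proj(p,X):
    R,t=RT(p); q=R@np.array(X,float)+t; return np.array([p["fx"]*q[0]/q[2]+p["cx"],p["fy"]*q[1]/q[2]+p["cy"]])
def tri(rs):
    A=np.zeros((3,3));b=np.zeros(3)
    for c,d in rs:
        d=d/np.linalg.norm(d);M=np.eye(3)-np.outer(d,d);A+=M;b+=M@c
    return np.linalg.solve(A,b)
E
python3 - <<'E'
from h import *
Z=dict(cup_center=.039,shaker_center=.04,wide_well=.03,narrow_well=.03)
for n in ("top","side"):
    p=cam(n); save(p,n+"1.png"); print(n,-RT(p)[0].T@RT(p)[1])
    for k in Z:
        for r in optics.spot_point(p,k)[:4]: print(k,np.round(r["point"],1),round(r["confidence"],2),np.round(at_z(p,r["point"],Z[k]),4))
o=observe();print({k:np.round(v,3) for k,v in o.items()})
E
```

```text
pics
top [ 0.3259776  -0.02573021  1.06877556]
cup_center [301.5 208.7] 0.72 [ 0.4757 -0.128   0.039 ]
shaker_center [371.3 249.2] 0.79 [ 0.387  -0.2864  0.04  ]
shaker_center [384.5 216.3] 0.55 [ 0.4627 -0.3183  0.04  ]
shaker_center [342.6 224.7] 0.51 [ 0.441 -0.222  0.04 ]
wide_well [126.4 180.1] 0.6 [0.5344 0.2817 0.03  ]
narrow_well [156.2 169.1] 0.77 [0.5626 0.2137 0.03  ]
narrow_well [300.  208.5] 0.19 [ 0.4774 -0.1254  0.03  ]
side [0.20648158 0.51050807 0.72043173]
cup_center [281.7 184. ] 0.64 [ 0.4716 -0.1058  0.039 ]
shaker_center [316.5 136.7] 0.88 [ 0.4705 -0.3128  0.04  ]
shaker_center [313.8 159.2] 0.86 [ 0.4402 -0.2253  0.04  ]
shaker_center [340.4 154.1] 0.64 [ 0.3885 -0.2782  0.04  ]
wide_well [157.1 308.4] 0.68 [0.5296 0.2926 0.03  ]
narrow_well [169.9 268.2] 0.71 [0.5629 0.2114 0.03  ]
{'time': np.float64(0.5), 'joints': array([ 1.129,  0.536, -0.004,  1.538,  0.003,  1.067, -0.071]), 'dq': array([ 0.003, -0.001,  0.001, -0.   ,  0.001,  0.001, -0.001]), 'effort': array([-0.0000e+00, -5.8288e+01,  1.0470e+00, -2.5922e+01,  1.2000e-02,
        3.0000e-03,  0.0000e+00]), 'ee_pos': array([ 0.239, -0.605,  0.239]), 'eef_rot': array([-3.086, -0.587,  0.   ]), 'contact_force': array([-0.328,  0.35 , -0.152]), 'torque': array([ 0.054, -0.028,  0.005]), 'gripper_width': np.float64(0.085)}
```

View pics/top1.png

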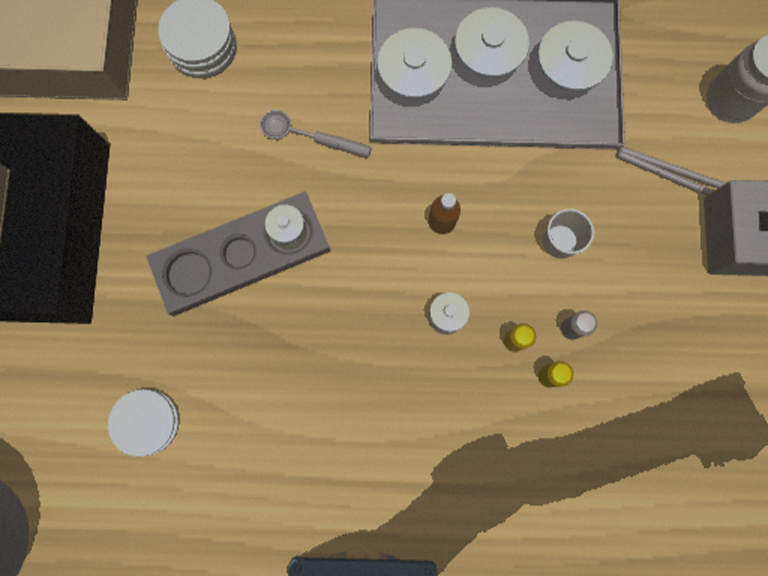

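View pics/side1.png

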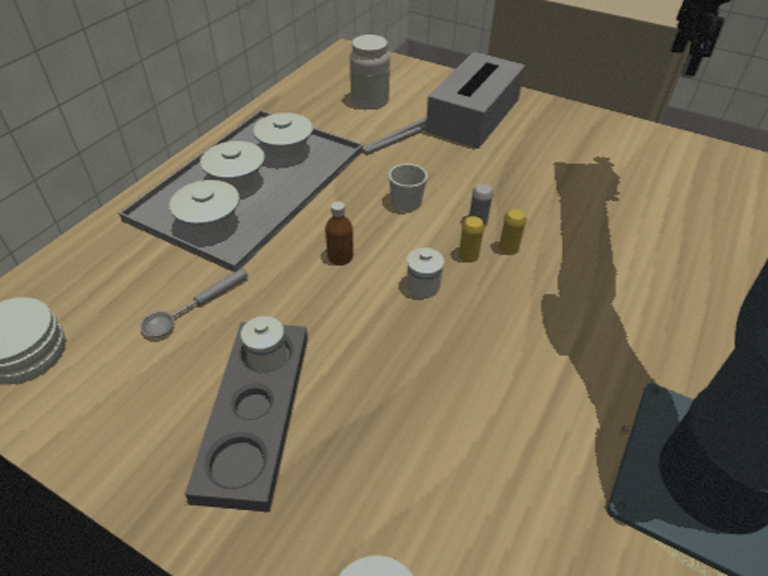

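The top view (768 px scale) shows the following:
- **Loose lidded cup:** (449,313). The twin is in the holder at (284,224), and the lidless tea cup is at (569,232).
- **Shaker candidates:** steel at (583,323), yellow look-alikes at (522,336) and (560,373), and the amber bottle at (445,213). The plain steel one at (583,323) fits the description.
- **Wells:** the empty wide well is at (187,273) and the narrow one at (238,252).

Next I'll refine these positions with masks and check them in crops.

```bash
cat > fit.py <<'E'
from h import *
from scipy.optimize import minimize
PROF=dict(cup=[(0,.025),(.006,.028),(.058,.028),(.059,.0295),(.064,.0295)],shaker=[(0,.018),(.064,.018),(.064,.019),(.072,.019),(.080,.006)])
PROF['cup']+= [(.078,.006)]
def sil(p,xy,prof,z0=0,up=4):
    a=np.linspace(0,2*np.pi,40); pts=[]
    for z,r in prof:
        for t in a: pts.append(proj(p,[xy[0]+r*np.cos(t),xy[1]+r*np.sin(t),z0+z]))
    return np.array(pts)
def fit(views,prof,xy0,z0=0):
    # views: (p,mask)
    def cost(xy):
        c=0
        for p,m in views:
            h=cv2.convexHull(sil(p,xy,prof,z0).astype(np.float32))
            im=np.zeros((384*4,512*4),np.uint8)
            cv2.fillConvexPoly(im,np.round((h+.5)*4).astype(np.int32),255)
            r=cv2.resize(im,(512,384),interpolation=cv2.INTER_AREA)/255.
            c+=np.abs(r-m).sum()/m.sum()
        return c
    s=np.array(xy0)
    b=minimize(cost,s,method="Nelder-Mead",options=dict(initial_simplex=[s,s+[.01,0],s+[0,.01]],xatol=1e-4,fatol=1e-4))
    return b.x,b.fun
E
python3 - <<'E'
from fit import *
P={n:cam(n) for n in("top","side")}
want=dict(cup=("cup_center",{"top":(301,209),"side":(282,184)},(.473,-.12)),shaker=("shaker_center",{"top":(387,216),"side":(320,137)},(.466,-.315)))
for k,(nm,px,x0) in want.items():
    V=[]
    for n,p in P.items():
        T=optics.trace(p,nm)
        print(k,n,[(np.round(t["extent"],0),round(t["confidence"],2)) for t in T])
        T=[t for t in T if abs(t["extent"][0]+t["extent"][2]/2-px[n][0])<12 and abs(t["extent"][1]+t["extent"][3]/2-px[n][1])<15]
        if T: V.append((n,p,T[0]["pixels"].astype(float)))
    for s in [V]+[[v] for v in V]:
        print(k,[v[0] for v in s],*fit([v[1:] for v in s],PROF[k],x0))
for n,(x,y,w,h) in dict(top=(90,110,330,150),side=(110,110,260,240)).items():
    im=P[n]["color"][y:y+h,x:x+w]; s=min(800/w,600/h)
    im=cv2.convertScaleAbs(im,alpha=1.5)
    cv2.imwrite(f"pics/crop_{n}.png",cv2.cvtColor(cv2.resize(im,None,fx=s,fy=s,interpolation=cv2.INTER_CUBIC),cv2.COLOR_RGB2BGR)); print(n,s)
np.savez("p.npz",**{n+k:P[n][k] for n in P for k in ("color","fx","fy","cx","cy","rvec","tvec")})
E
```

```text
cup top [(array([290., 195.,  25.,  28.]), 0.81), (array([375., 208.,  23.,  16.]), 0.36)]
cup side [(array([268., 168.,  25.,  32.]), 0.56)]
cup ['top', 'side'] [ 0.47561442 -0.12010185] 0.1237165264766329
cup ['top'] [ 0.47504512 -0.12028828] 0.05181635912597274
cup ['side'] [ 0.47564559 -0.11814378] 0.045116612274138344
shaker top [(array([375., 206.,  22.,  20.]), 0.71), (array([333., 214.,  26.,  21.]), 0.71), (array([357., 241.,  23.,  16.]), 0.67)]
shaker side [(array([330., 144.,  22.,  26.]), 0.81), (array([305., 144.,  18.,  32.]), 0.77), (array([314., 123.,  12.,  24.]), 0.71), (array([125., 218.,  83., 128.]), 0.44)]
shaker ['top', 'side'] [ 0.46352563 -0.32079433] 0.45861868100929093
shaker ['top'] [ 0.46314362 -0.3195529 ] 0.10621308764469645
shaker ['side'] [ 0.46511413 -0.32637008] 0.33593875906526993
top 2.4242424242424243
side 2.5
```

View pics/crop_top.png

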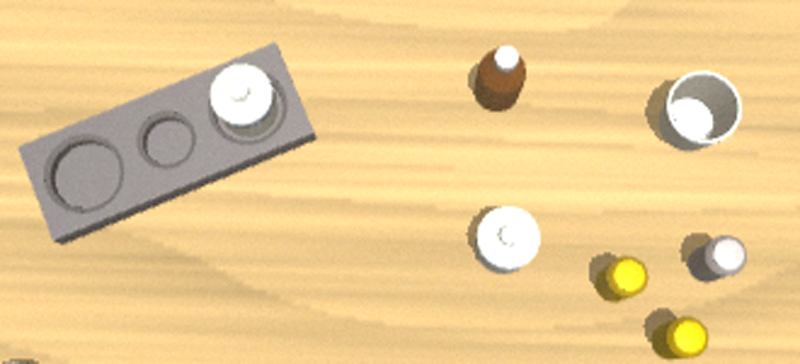

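View pics/crop_side.png

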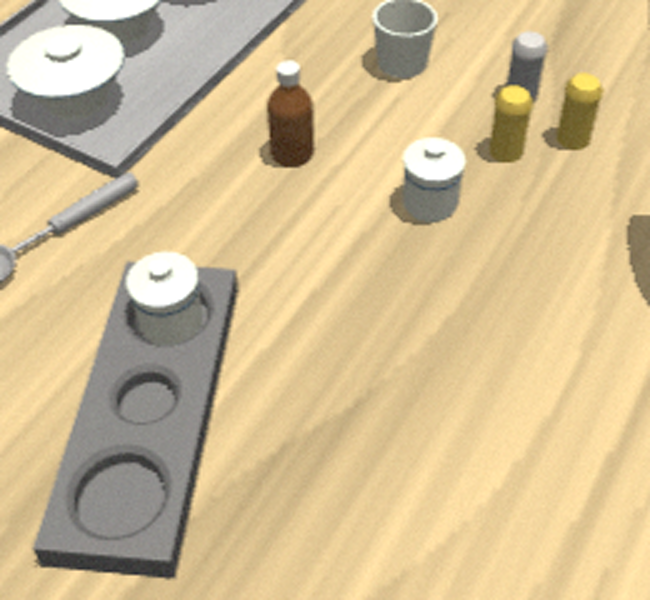

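Both crops confirm the identification: the loose cup has a blue band and a lid, and there is one steel shaker and two yellow ones. Next I'll rectify the holder plane to measure the wells, and locate the shaker by its cap.

```bash
cat > wells.py <<'E'
from fit import *
def load(f="p.npz"):
    d=np.load(f); return {n:{k:d[n+k] for k in("color","fx","fy","cx","cy","rvec","tvec")} for n in("top","side")}
def rect(p,x0,y0,w,h,z,s=.0005):
    # world patch: img col = -(y), row = -(x) ; top-left = (x0,y0) max
    R,t=RT(p); H=[]
    src=np.float32([[0,0],[w,0],[w,h],[0,h]]); dst=np.float32([proj(p,[x0-r*s,y0-c*s,z]) for c,r in src])
    M=cv2.getPerspectiveTransform(src,dst)
    return cv2.warpPerspective(p["color"],M,(w,h),flags=cv2.INTER_CUBIC|cv2.WARP_INVERSE_MAP)
E
python3 - <<'E'
from wells import *
P=load()
print("shaker cap top",at_z(P["top"],(389.5,215.2),.072), "side", at_z(P["side"],(110+529/2.5,110+45/2.5),.072))
ims=[]
for n in P:
    im=cv2.convertScaleAbs(rect(P[n],.68,.36,600,560,.03),alpha=1.6)
    a,b=np.array([.53,.287]),np.array([.5626,.2125])
    for c,r in ((np.array([.5315,.2875]),.034),(np.array([.5628,.2125]),.024)):
        cv2.circle(im,(int((.36-c[1])/.0005),int((.68-c[0])/.0005)),int(r/.0005),(255,0,0),1)
    cv2.imwrite(f"pics/rect_{n}.png",im[:,:,::-1])
E
```

```text
shaker cap top [ 0.46115457 -0.32036407  0.072     ] side [ 0.46097433 -0.31452417  0.072     ]
```

View pics/rect_top.png

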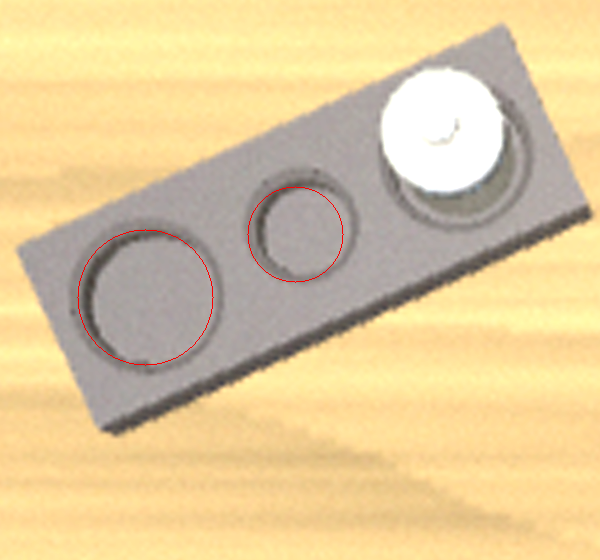

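View pics/rect_side.png

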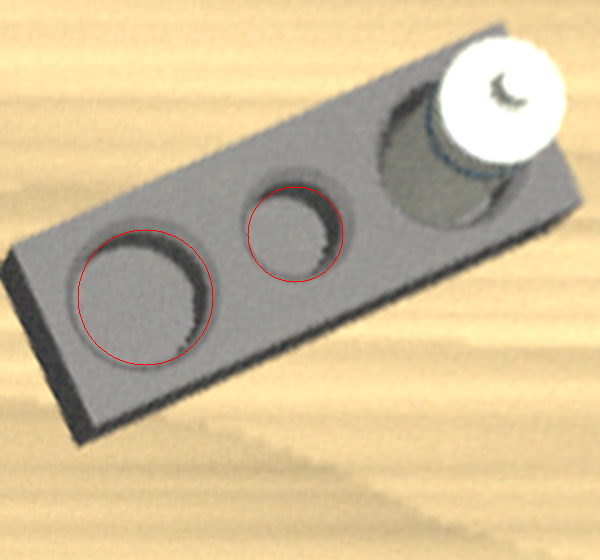

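```bash
cat > go.py <<'E'
from h import *
from scipy.spatial.transform import Rotation as Ro
import sys
def plan(x,y,z,yaw=np.arctan2(.0352,.0775)+0):
    o=observe();R=Ro.from_rotvec(o["eef_rot"]);p=np.array(o["ee_pos"])
    # y axis of jaws along (.911,.414); tool z down
    best=None
    for s in(1,-1):
        Y=s*np.array([.0775,.0352,0]);Y/=np.linalg.norm(Y);Z=np.array([0,0,-1.]);X=np.cross(Y,Z)
        T=Ro.from_matrix(np.c_[X,Y,Z]); d=(R.inv()*T).as_rotvec(degrees=True)
        if best is None or np.linalg.norm(d)<np.linalg.norm(best[0]): best=(d,T)
    d,T=best
    w=np.array([x,y,z])-p
    print("t",round(o["time"],2),"p",np.round(p*1e3,1),"j7",np.round(o["joints"],2),"grip",round(o["gripper_width"]*1e3,1),"F",np.round(o["contact_force"],1))
    print("turn",np.round(d,2),"shift now-frame mm",np.round(R.inv().apply(w)*1e3,1),"in final frame",np.round(T.inv().apply(w)*1e3,1))
if __name__=="__main__": plan(*map(float,sys.argv[1:4]))
E
python3 go.py .4755 -.119 .2; python3 -c "
from h import *
p=cam('wrist');save(p,'w0.png')"
```

```text
t 0.8 p [ 238.6 -604.6  239.3] j7 [ 1.13  0.54 -0.    1.54  0.    1.07 -0.07] grip 85.0 F [ 0.7 -0.1 -0.1]
turn [ 0.   -0.   87.11] shift now-frame mm [ 398.7 -364.8   39.3] in final frame [-344.2 -416.6   39.3]
```

View pics/w0.png

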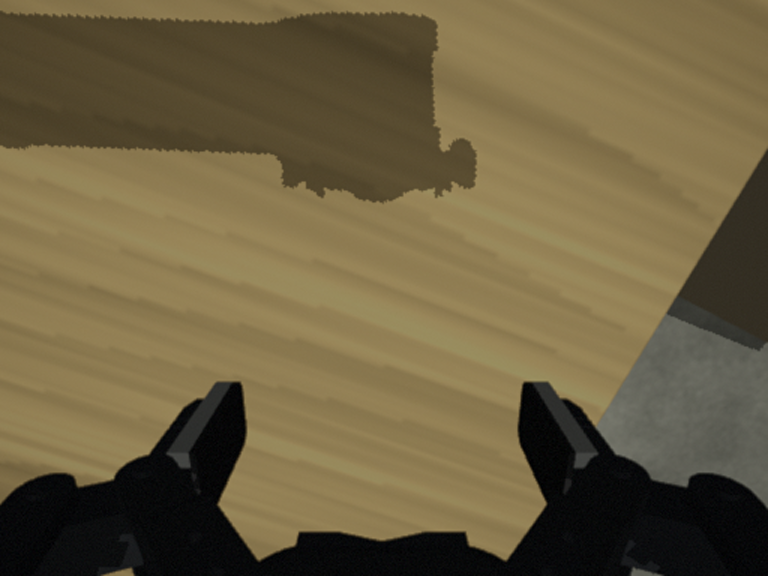

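The jaws are open in the wrist view, with clear table below. I'll turn -92.9° to keep joint 7 near mid-range, then go above the cup.

>>> {"api": "carry_out", "payload": {"series": [{"az": -8.5},{"az": -8.5},{"az": -8.5},{"az": -8.5},{"az": -8.5},{"az": -8.5},{"az": -8.5},{"az": -8.5}], "jaw": 1, "force": 40}}

```text
invalid input at $.series[0]: expected keys dx, dy, dz, ax, ay, az
```

>>> {"api": "carry_out", "payload": {"series": [{"az": -8.3},{"az": -8.3},{"az": -8.3},{}]}}

```text
invalid input at $.series[0]: expected keys dx, dy, dz, ax, ay, az
```

```bash
python3 go.py .4755 -.119 .2
```

```text
t 0.85 p [ 238.5 -604.6  239.3] j7 [ 1.13  0.54 -0.    1.54  0.    1.07 -0.07] grip 85.3 F [ 0.6 -0.2 -0.7]
turn [-0.   0.  87.1] shift now-frame mm [ 398.6 -364.8   39.3] in final frame [-344.2 -416.6   39.3]
```

>>> {"api": "carry_out", "payload": {"series": [{"dx": 0,"dy": 0,"dz": 0,"ax": 0,"ay": 0,"az": -8.5},{"dx": 0,"dy": 0,"dz": 0,"ax": 0,"ay": 0,"az": -8.5},{"dx": 0,"dy": 0,"dz": 0,"ax": 0,"ay": 0,"az": -8.5},{"dx": 0,"dy": 0,"dz": 0,"ax": 0,"ay": 0,"az": -8.5},{"dx": 0,"dy": 0,"dz": 0,"ax": 0,"ay": 0,"az": -8.5},{"dx": 0,"dy": 0,"dz": 0,"ax": 0,"ay": 0,"az": -8.5},{"dx": 0,"dy": 0,"dz": 0,"ax": 0,"ay": 0,"az": -8.5},{"dx": 0,"dy": 0,"dz": 0,"ax": 0,"ay": 0,"az": -8.5}], "jaw": 1, "force": 40}}

```text
time: 1.65
ee_pos: [0.2384, -0.6047, 0.2393]
eef_rot: [2.224, 2.219, -0.0]
contact_force: [0.2, 0.4, 0.9]
gripper_width: 0.0852
```

>>> {"api": "carry_out", "payload": {"series": [{"dx": 0,"dy": 0,"dz": 0,"ax": 0,"ay": 0,"az": -8.3},{"dx": 0,"dy": 0,"dz": 0,"ax": 0,"ay": 0,"az": -8.3},{"dx": 0,"dy": 0,"dz": 0,"ax": 0,"ay": 0,"az": -8.3},{"dx": 0,"dy": 0,"dz": 0,"ax": 0,"ay": 0,"az": 0}]}}

```text
time: 2.05
ee_pos: [0.2383, -0.6047, 0.2392]
eef_rot: [1.7, 2.642, 0.0]
contact_force: [0.1, -0.2, 0.4]
gripper_width: 0.0853
```

```bash
python3 go.py .4755 -.119 .2
```

```text
t 2.05 p [ 238.3 -604.7  239.2] j7 [ 1.37  0.56 -0.37  1.52  0.22  1.1   1.39] grip 85.3 F [ 0.1 -0.2  0.4]
turn [ 0.01 -0.01  0.06] shift now-frame mm [343.7 417.2  39.3] in final frame [344.2 416.8  39.2]
```

>>> {"api": "carry_out", "payload": {"series": [{"dx": 24.6,"dy": 29.8,"dz": 2.8,"ax": 0,"ay": 0,"az": 0},{"dx": 24.6,"dy": 29.8,"dz": 2.8,"ax": 0,"ay": 0,"az": 0},{"dx": 24.6,"dy": 29.8,"dz": 2.8,"ax": 0,"ay": 0,"az": 0},{"dx": 24.6,"dy": 29.8,"dz": 2.8,"ax": 0,"ay": 0,"az": 0},{"dx": 24.6,"dy": 29.8,"dz": 2.8,"ax": 0,"ay": 0,"az": 0},{"dx": 24.6,"dy": 29.8,"dz": 2.8,"ax": 0,"ay": 0,"az": 0},{"dx": 24.6,"dy": 29.8,"dz": 2.8,"ax": 0,"ay": 0,"az": 0}]}}

```text
time: 2.75
ee_pos: [0.3578, -0.3603, 0.2198]
eef_rot: [1.707, 2.637, -0.0]
contact_force: [0.3, -0.0, 0.7]
gripper_width: 0.0857
```

>>> {"api": "carry_out", "payload": {"series": [{"dx": 24.6,"dy": 29.8,"dz": 2.8,"ax": 0,"ay": 0,"az": 0},{"dx": 24.6,"dy": 29.8,"dz": 2.8,"ax": 0,"ay": 0,"az": 0},{"dx": 24.6,"dy": 29.8,"dz": 2.8,"ax": 0,"ay": 0,"az": 0},{"dx": 24.6,"dy": 29.8,"dz": 2.8,"ax": 0,"ay": 0,"az": 0},{"dx": 24.6,"dy": 29.8,"dz": 2.8,"ax": 0,"ay": 0,"az": 0},{"dx": 24.6,"dy": 29.8,"dz": 2.8,"ax": 0,"ay": 0,"az": 0},{"dx": 24.6,"dy": 29.8,"dz": 2.8,"ax": 0,"ay": 0,"az": 0},{"dx": 0,"dy": 0,"dz": 0,"ax": 0,"ay": 0,"az": 0}]}}

```text
time: 3.55
ee_pos: [0.4782, -0.1126, 0.2005]
eef_rot: [1.695, 2.644, 0.006]
contact_force: [-0.5, 1.0, 0.7]
gripper_width: 0.0856
```

```bash
python3 go.py .4755 -.119 .2;  python3 -c "
from fit import *
p=cam('wrist');save(p,'w1.png')
for r in optics.spot_point(p,'cup_center'): print(r, at_z(p,r['point'],.039))
o=observe()
print(proj(p,[.4755,-.119,.078]), proj(p,o['ee_pos']))
for t in optics.trace(p,'cup_center')[:2]:
    print(t['extent'],t['confidence'],fit([(p,t['pixels'].astype(float))],PROF['cup'],(.4755,-.119)))
"
```

```text
t 3.55 p [ 478.2 -112.6  200.5] j7 [ 0.61  0.38 -0.57  1.96  0.26  0.87  0.34] grip 85.6 F [-0.5  1.   0.7]
turn [ 0.19 -0.09  0.24] shift now-frame mm [-4.7 -5.1  0.4] in final frame [-4.7 -5.1  0.5]
{'point': [249.5, 180.8], 'confidence': 0.6} [ 0.47462624 -0.11444797  0.039     ]
[247.71605904 197.67800605] [245.71435247 273.6306114 ]
[217.8, 148.8, 59.6, 74.6] 0.91 (array([ 0.47442973, -0.11800569]), np.float64(0.0255435943440557))
```

View pics/w1.png

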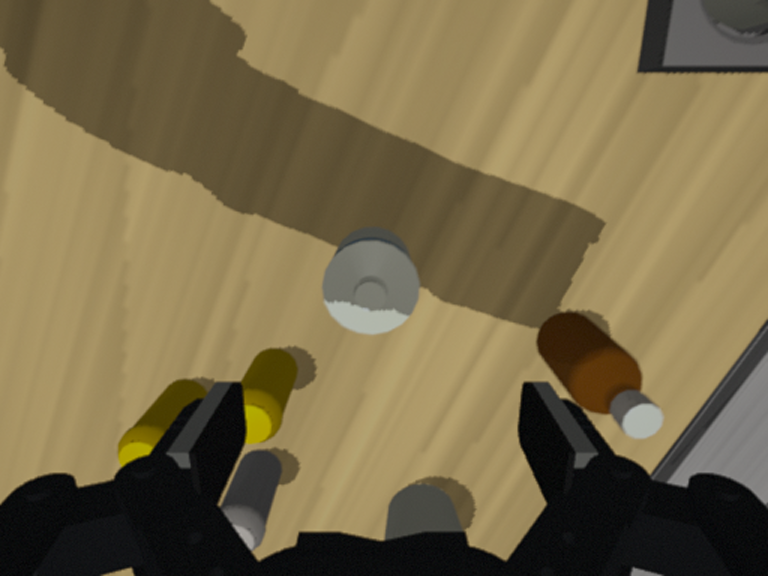

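The wrist view shows the lidded cup at (370,285), centred between the fingers, and the bottle and yellow shakers are clear of them. The wrist-camera fit agrees with the other views to within 2 mm.

```bash
python3 go.py .475 -.1185 .032
```

```text
t 3.7 p [ 475.7 -119.1  200. ] j7 [ 0.62  0.37 -0.56  1.96  0.26  0.87  0.34] grip 85.6 F [-0.7 -0.7 -0.1]
turn [-0.04  0.02 -0.14] shift now-frame mm [  0.9  -0.3 168. ] in final frame [  0.9  -0.4 168. ]
```

>>> {"api": "carry_out", "payload": {"series": [{"dx": 0.5,"dy": 0,"dz": 25,"ax": 0,"ay": 0,"az": 0},{"dx": 0,"dy": 0,"dz": 35,"ax": 0,"ay": 0,"az": 0},{"dx": 0,"dy": 0,"dz": 35,"ax": 0,"ay": 0,"az": 0},{"dx": 0,"dy": 0,"dz": 30,"ax": 0,"ay": 0,"az": 0},{"dx": 0,"dy": 0,"dz": 20,"ax": 0,"ay": 0,"az": 0},{"dx": 0,"dy": 0,"dz": 13,"ax": 0,"ay": 0,"az": 0},{"dx": 0,"dy": 0,"dz": 10,"ax": 0,"ay": 0,"az": 0},{"dx": 0,"dy": 0,"dz": 0,"ax": 0,"ay": 0,"az": 0}]}}

```text
time: 4.5
ee_pos: [0.4752, -0.1187, 0.0315]
eef_rot: [-1.703, -2.639, 0.001]
contact_force: [0.7, -0.2, 0.5]
gripper_width: 0.0853
```

>>> {"api": "carry_out", "payload": {"series": [{"dx": 0,"dy": 0,"dz": 0,"ax": 0,"ay": 0,"az": 0},{"dx": 0,"dy": 0,"dz": 0,"ax": 0,"ay": 0,"az": 0}]}}

```text
time: 4.7
ee_pos: [0.4765, -0.1183, 0.033]
eef_rot: [1.701, 2.64, 0.001]
contact_force: [0.2, -0.6, -0.2]
gripper_width: 0.0855
```

```bash
python3 go.py .475 -.1185 .032; python3 -c "
from h import *
p=cam('side')
im=p['color'][120:240,220:380];im=cv2.convertScaleAbs(im,alpha=1.8)
cv2.imwrite('pics/s2.png',cv2.resize(im,None,fx=5,fy=5,interpolation=2)[:,:,::-1])
p=cam('wrist');save(p,'w2.png',1)
"
```

```text
t 4.7 p [ 476.5 -118.3   33. ] j7 [ 0.47  0.65 -0.4   2.05  0.49  0.53  0.15] grip 85.5 F [ 0.2 -0.6 -0.2]
turn [ 0.07  0.06 -0.02] shift now-frame mm [ 0.4 -1.4  1. ] in final frame [ 0.4 -1.4  1. ]
```

View pics/s2.png

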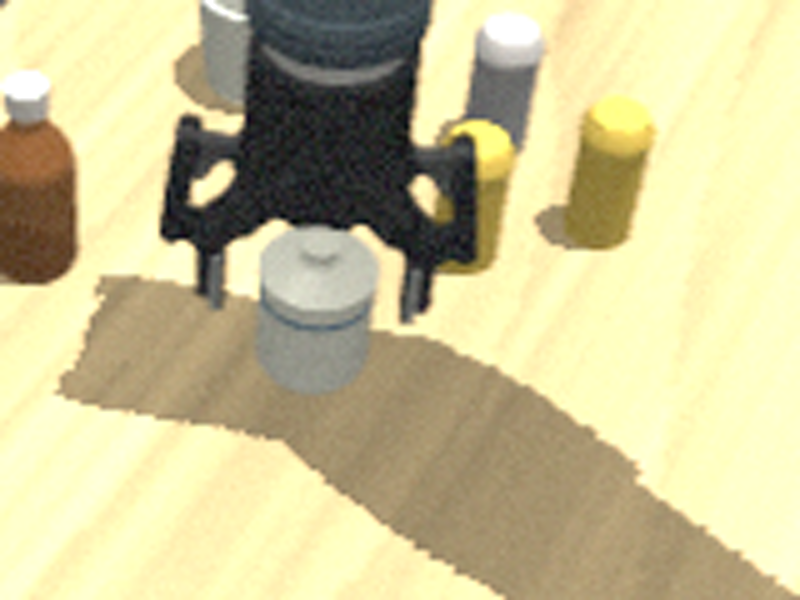

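View pics/w2.png

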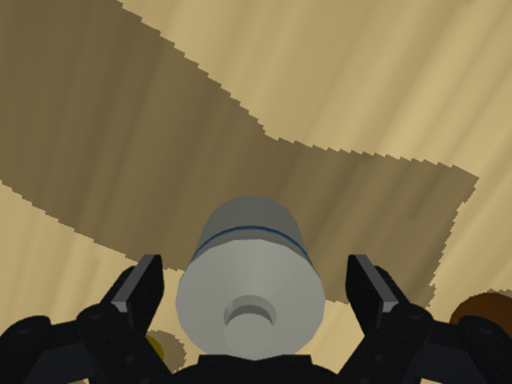

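The side crop shows the fingers straddling the cup, with tips about 38 mm up; this matches the 13 mm setback when open. I'll go 7 mm lower so the pads grip the body below the lid, then close.

>>> {"api": "carry_out", "payload": {"series": [{"dx": 0,"dy": -1,"dz": 4,"ax": 0,"ay": 0,"az": 0},{"dx": 0,"dy": 0,"dz": 3,"ax": 0,"ay": 0,"az": 0},{"dx": 0,"dy": 0,"dz": 0,"ax": 0,"ay": 0,"az": 0}]}}

```text
time: 5.1
ee_pos: [0.4744, -0.1185, 0.0247]
eef_rot: [-1.701, -2.641, 0.001]
contact_force: [-0.4, -0.1, 0.4]
gripper_width: 0.0856
```

>>> {"api": "carry_out", "payload": {"series": [{"dx": 0,"dy": 0,"dz": 0,"ax": 0,"ay": 0,"az": 0},{"dx": 0,"dy": 0,"dz": 0,"ax": 0,"ay": 0,"az": 0},{"dx": 0,"dy": 0,"dz": 0,"ax": 0,"ay": 0,"az": 0},{"dx": 0,"dy": 0,"dz": 0,"ax": 0,"ay": 0,"az": 0},{"dx": 0,"dy": 0,"dz": 0,"ax": 0,"ay": 0,"az": 0},{"dx": 0,"dy": 0,"dz": 0,"ax": 0,"ay": 0,"az": 0},{"dx": 0,"dy": 0,"dz": 0,"ax": 0,"ay": 0,"az": 0},{"dx": 0,"dy": 0,"dz": 0,"ax": 0,"ay": 0,"az": 0}], "jaw": -1, "force": 40}}

```text
time: 5.9
ee_pos: [0.4749, -0.1185, 0.0252]
eef_rot: [1.701, 2.641, 0.0]
contact_force: [-0.8, 0.9, 4.4]
gripper_width: 0.055
```

```bash
python3 go.py .475 -.1185 .026; python3 -c "
from h import *
p=cam('side')
im=p['color'][120:240,220:380];im=cv2.convertScaleAbs(im,alpha=1.8)
cv2.imwrite('pics/s3.png',cv2.resize(im,None,fx=5,fy=5,interpolation=2)[:,:,::-1])
"
```

```text
t 5.9 p [ 474.9 -118.5   25.2] j7 [ 0.46  0.66 -0.39  2.05  0.5   0.51  0.14] grip 55.0 F [-0.8  0.9  4.4]
turn [0.01 0.01 0.01] shift now-frame mm [-0.1  0.1 -0.8] in final frame [-0.1  0.1 -0.8]
```

View pics/s3.png

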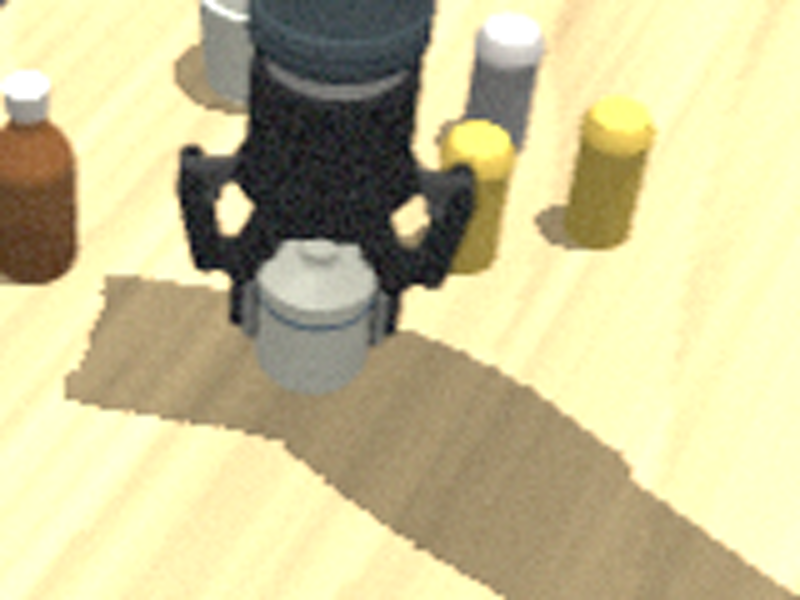

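The grip closed at 55 mm, which is the body. Lifting now.

>>> {"api": "carry_out", "payload": {"series": [{"dx": 0,"dy": 0,"dz": -5,"ax": 0,"ay": 0,"az": 0},{"dx": 0,"dy": 0,"dz": -15,"ax": 0,"ay": 0,"az": 0},{"dx": 0,"dy": 0,"dz": -25,"ax": 0,"ay": 0,"az": 0},{"dx": 0,"dy": 0,"dz": -25,"ax": 0,"ay": 0,"az": 0},{"dx": 0,"dy": 0,"dz": -25,"ax": 0,"ay": 0,"az": 0},{"dx": 0,"dy": 0,"dz": -25,"ax": 0,"ay": 0,"az": 0},{"dx": 0,"dy": 0,"dz": -15,"ax": 0,"ay": 0,"az": 0},{"dx": 0,"dy": 0,"dz": -5,"ax": 0,"ay": 0,"az": 0}]}}

```text
time: 6.75
ee_pos: [0.4753, -0.1187, 0.1664]
eef_rot: [1.7, 2.639, 0.001]
contact_force: [-0.2, 0.1, -3.0]
gripper_width: 0.0549
```

```bash
python3 go.py .5326 .2876 .165
```

```text
t 6.75 p [ 475.3 -118.7  166.4] j7 [ 0.6   0.43 -0.55  1.99  0.31  0.8   0.3 ] grip 54.9 F [-0.2  0.1 -3. ]
turn [ 0.08  0.08 -0.01] shift now-frame mm [346.3 220.1   1.3] in final frame [346.2 220.2   1.4]
```

>>> {"api": "carry_out", "payload": {"series": [{"dx": 14,"dy": 9,"dz": 0,"ax": 0,"ay": 0,"az": 0},{"dx": 25,"dy": 16,"dz": 0,"ax": 0,"ay": 0,"az": 0},{"dx": 25,"dy": 16,"dz": 0,"ax": 0,"ay": 0,"az": 0},{"dx": 25,"dy": 16,"dz": 0,"ax": 0,"ay": 0,"az": 0},{"dx": 25,"dy": 16,"dz": 0,"ax": 0,"ay": 0,"az": 0},{"dx": 25,"dy": 16,"dz": 0,"ax": 0,"ay": 0,"az": 0},{"dx": 25,"dy": 16,"dz": 0,"ax": 0,"ay": 0,"az": 0},{"dx": 25,"dy": 16,"dz": 0,"ax": 0,"ay": 0,"az": 0}]}}

```text
time: 7.55
ee_pos: [0.506, 0.1045, 0.1641]
eef_rot: [-1.7, -2.64, 0.002]
contact_force: [-0.8, -0.3, -2.2]
gripper_width: 0.055
```

>>> {"api": "carry_out", "payload": {"series": [{"dx": 25,"dy": 16,"dz": 0,"ax": 0,"ay": 0,"az": 0},{"dx": 25,"dy": 16,"dz": 0,"ax": 0,"ay": 0,"az": 0},{"dx": 25,"dy": 16,"dz": 0,"ax": 0,"ay": 0,"az": 0},{"dx": 25,"dy": 16,"dz": 0,"ax": 0,"ay": 0,"az": 0},{"dx": 25,"dy": 16,"dz": 0,"ax": 0,"ay": 0,"az": 0},{"dx": 20,"dy": 12,"dz": 0,"ax": 0,"ay": 0,"az": 0},{"dx": 10,"dy": 6,"dz": 0,"ax": 0,"ay": 0,"az": 0},{"dx": 0,"dy": 0,"dz": 0,"ax": 0,"ay": 0,"az": 0}]}}

```text
time: 8.35
ee_pos: [0.531, 0.2867, 0.1643]
eef_rot: [-1.697, -2.642, 0.001]
contact_force: [-1.1, -0.3, -2.0]
gripper_width: 0.0548
```

>>> {"api": "carry_out", "payload": {"series": [{"dx": 0,"dy": 0,"dz": 0,"ax": 0,"ay": 0,"az": 0},{"dx": 0,"dy": 0,"dz": 0,"ax": 0,"ay": 0,"az": 0}]}}

```text
time: 8.55
ee_pos: [0.5321, 0.2832, 0.1646]
eef_rot: [1.703, 2.639, -0.003]
contact_force: [0.5, 0.4, -1.9]
gripper_width: 0.055
```

```bash
python3 go.py .5326 .2876 .06
```

```text
t 8.55 p [532.1 283.2 164.6] j7 [-0.16  0.61 -0.57  1.7   0.39  0.94 -0.45] grip 55.0 F [ 0.5  0.4 -1.9]
turn [-0.07  0.08 -0.11] shift now-frame mm [  4.    2.4 104.6] in final frame [  3.9   2.3 104.6]
```

>>> {"api": "carry_out", "payload": {"series": [{"dx": 4,"dy": 2,"dz": 10,"ax": 0,"ay": 0,"az": 0},{"dx": 0,"dy": 0,"dz": 25,"ax": 0,"ay": 0,"az": 0},{"dx": 0,"dy": 0,"dz": 25,"ax": 0,"ay": 0,"az": 0},{"dx": 0,"dy": 0,"dz": 20,"ax": 0,"ay": 0,"az": 0},{"dx": 0,"dy": 0,"dz": 10,"ax": 0,"ay": 0,"az": 0},{"dx": 0,"dy": 0,"dz": 5,"ax": 0,"ay": 0,"az": 0},{"dx": 0,"dy": 0,"dz": 0,"ax": 0,"ay": 0,"az": 0},{"dx": 0,"dy": 0,"dz": 0,"ax": 0,"ay": 0,"az": 0}]}}

```text
time: 9.35
ee_pos: [0.5327, 0.2901, 0.0709]
eef_rot: [1.701, 2.641, 0.002]
contact_force: [-0.4, 0.1, -1.7]
gripper_width: 0.0548
```

```bash
python3 go.py .5326 .2876 .035; python3 -c "
from h import *
p=cam('side')
im=p['color'][190:350,90:290];im=cv2.convertScaleAbs(im,alpha=1.8)
cv2.imwrite('pics/s4.png',cv2.resize(im,None,fx=3.7,fy=3.7,interpolation=2)[:,:,::-1])
p=cam('wrist');save(p,'w4.png',1)
"
```

```text
t 9.35 p [532.7 290.1  70.9] j7 [-0.21  0.74 -0.5   1.74  0.48  0.78 -0.53] grip 54.8 F [-0.4  0.1 -1.7]
turn [ 0.08 -0.01 -0.  ] shift now-frame mm [-2.3 -1.2 35.9] in final frame [-2.3 -1.1 35.9]
```

View pics/s4.png

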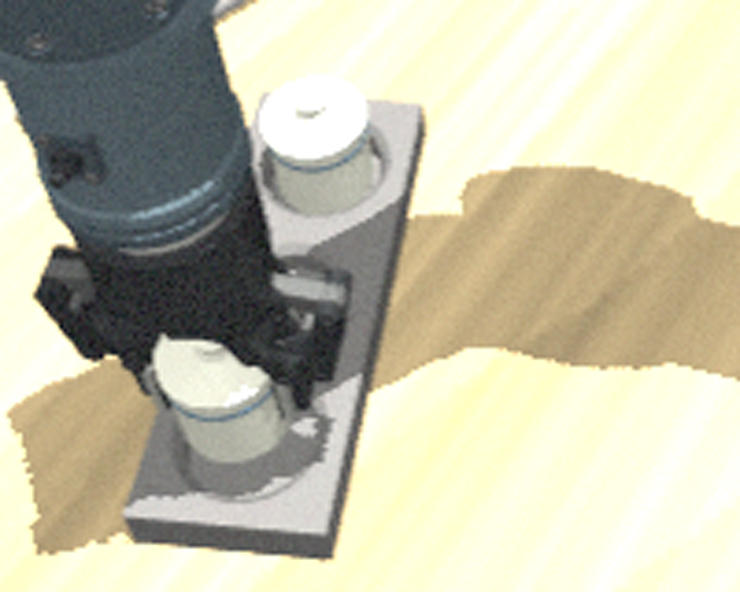

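View pics/w4.png

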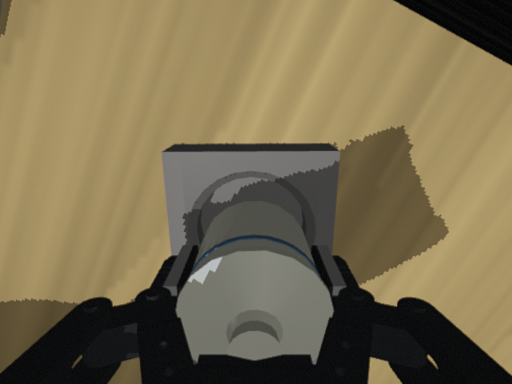

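The cup is over the wide well. The wrist view has it at column 252, and the holder spans 163–340. Lowering it in.

>>> {"api": "carry_out", "payload": {"series": [{"dx": -1.5,"dy": -0.5,"dz": 8,"ax": 0,"ay": 0,"az": 0},{"dx": 0,"dy": 0,"dz": 8,"ax": 0,"ay": 0,"az": 0},{"dx": 0,"dy": 0,"dz": 7,"ax": 0,"ay": 0,"az": 0},{"dx": 0,"dy": 0,"dz": 5,"ax": 0,"ay": 0,"az": 0},{"dx": 0,"dy": 0,"dz": 3,"ax": 0,"ay": 0,"az": 0},{"dx": 0,"dy": 0,"dz": 0,"ax": 0,"ay": 0,"az": 0},{"dx": 0,"dy": 0,"dz": 0,"ax": 0,"ay": 0,"az": 0}]}}

```text
time: 10.15
ee_pos: [0.5323, 0.2884, 0.0391]
eef_rot: [-1.701, -2.641, -0.0]
contact_force: [-1.4, 0.1, -2.3]
gripper_width: 0.0549
```

```bash
python3 go.py .5326 .2876 .035; python3 -c "
from h import *
p=cam('side')
im=p['color'][190:350,90:290];im=cv2.convertScaleAbs(im,alpha=1.8)
cv2.imwrite('pics/s5.png',cv2.resize(im,None,fx=3.7,fy=3.7,interpolation=2)[:,:,::-1])
"
```

```text
t 10.15 p [532.3 288.4  39.1] j7 [-0.23  0.79 -0.48  1.75  0.51  0.73 -0.55] grip 54.9 F [-1.4  0.1 -2.3]
turn [ 0.01 -0.01  0.01] shift now-frame mm [-0.8 -0.   4.1] in final frame [-0.8 -0.   4.1]
```

View pics/s5.png

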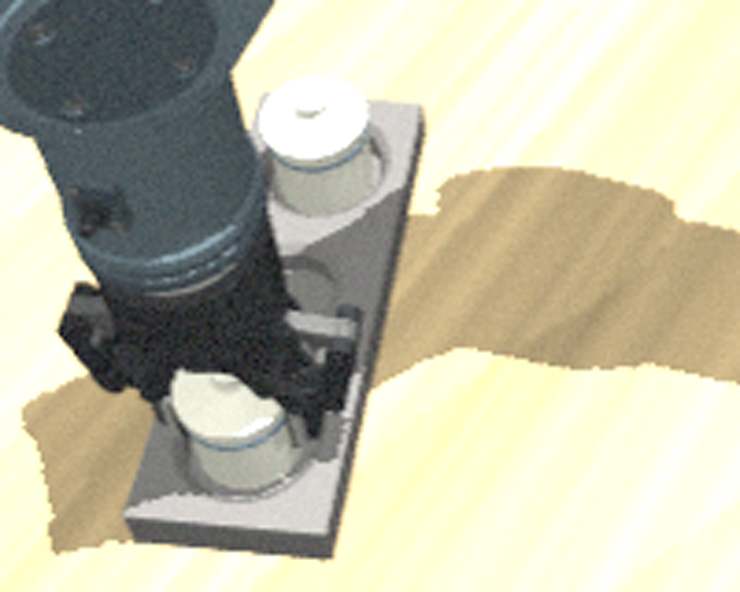

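The cup is in the well with about 4 mm to go, and nothing is in contact. I'll go down in small steps, watching the force.

>>> {"api": "carry_out", "payload": {"series": [{"dx": -0.5,"dy": 0,"dz": 1,"ax": 0,"ay": 0,"az": 0},{"dx": 0,"dy": 0,"dz": 1,"ax": 0,"ay": 0,"az": 0},{"dx": 0,"dy": 0,"dz": 1,"ax": 0,"ay": 0,"az": 0},{"dx": 0,"dy": 0,"dz": 0,"ax": 0,"ay": 0,"az": 0},{"dx": 0,"dy": 0,"dz": 0,"ax": 0,"ay": 0,"az": 0}]}}

```text
time: 10.7
ee_pos: [0.5324, 0.2877, 0.036]
eef_rot: [-1.701, -2.641, 0.0]
contact_force: [-0.4, 0.1, -1.9]
gripper_width: 0.0549
```

>>> {"api": "carry_out", "payload": {"series": [{"dx": 0,"dy": 0,"dz": 0.5,"ax": 0,"ay": 0,"az": 0},{"dx": 0,"dy": 0,"dz": 0.5,"ax": 0,"ay": 0,"az": 0},{"dx": 0,"dy": 0,"dz": 0,"ax": 0,"ay": 0,"az": 0},{"dx": 0,"dy": 0,"dz": 0,"ax": 0,"ay": 0,"az": 0}]}}

```text
time: 11.1
ee_pos: [0.5325, 0.2878, 0.0353]
eef_rot: [1.701, 2.641, 0.0]
contact_force: [-0.8, -0.9, 1.1]
gripper_width: 0.0546
```

>>> {"api": "carry_out", "payload": {"series": [{"dx": 0,"dy": 0,"dz": 0.4,"ax": 0,"ay": 0,"az": 0},{"dx": 0,"dy": 0,"dz": 0,"ax": 0,"ay": 0,"az": 0},{"dx": 0,"dy": 0,"dz": 0,"ax": 0,"ay": 0,"az": 0}]}}

```text
time: 11.4
ee_pos: [0.5325, 0.2878, 0.0352]
eef_rot: [1.701, 2.641, -0.0]
contact_force: [-1.8, -2.0, 5.3]
gripper_width: 0.0549
```

>>> {"api": "carry_out", "payload": {"series": [{"dx": 0,"dy": 0,"dz": 0,"ax": 0,"ay": 0,"az": 0},{"dx": 0,"dy": 0,"dz": 0,"ax": 0,"ay": 0,"az": 0},{"dx": 0,"dy": 0,"dz": 0,"ax": 0,"ay": 0,"az": 0},{"dx": 0,"dy": 0,"dz": 0,"ax": 0,"ay": 0,"az": 0},{"dx": 0,"dy": 0,"dz": 0,"ax": 0,"ay": 0,"az": 0},{"dx": 0,"dy": 0,"dz": 0,"ax": 0,"ay": 0,"az": 0},{"dx": 0,"dy": 0,"dz": 0,"ax": 0,"ay": 0,"az": 0},{"dx": 0,"dy": 0,"dz": 0,"ax": 0,"ay": 0,"az": 0}], "jaw": 1}}

```text
time: 12.2
ee_pos: [0.5324, 0.2878, 0.0347]
eef_rot: [-1.701, -2.641, 0.0]
contact_force: [-0.8, 0.0, -0.0]
gripper_width: 0.0853
```

>>> {"api": "carry_out", "payload": {"series": [{"dx": 0,"dy": 0,"dz": -5,"ax": 0,"ay": 0,"az": 0},{"dx": 0,"dy": 0,"dz": -15,"ax": 0,"ay": 0,"az": 0},{"dx": 0,"dy": 0,"dz": -25,"ax": 0,"ay": 0,"az": 0},{"dx": 0,"dy": 0,"dz": -30,"ax": 0,"ay": 0,"az": 0},{"dx": 0,"dy": 0,"dz": -30,"ax": 0,"ay": 0,"az": 0},{"dx": 0,"dy": 0,"dz": -30,"ax": 0,"ay": 0,"az": 0},{"dx": 0,"dy": 0,"dz": -25,"ax": 0,"ay": 0,"az": 0},{"dx": 0,"dy": 0,"dz": 0,"ax": 0,"ay": 0,"az": 0}]}}

```text
time: 13.0
ee_pos: [0.5344, 0.2895, 0.1998]
eef_rot: [1.699, 2.638, 0.011]
contact_force: [0.3, -0.3, -0.0]
gripper_width: 0.0853
```

```bash
python3 go.py .462 -.318 .19; python3 -c "
from h import *
p=cam('side')
im=p['color'][190:350,90:290];im=cv2.convertScaleAbs(im,alpha=1.8)
cv2.imwrite('pics/s6.png',cv2.resize(im,None,fx=3.7,fy=3.7,interpolation=2)[:,:,::-1])
"
```

```text
t 13.0 p [534.4 289.5 199.8] j7 [-0.15  0.58 -0.59  1.67  0.37  1.   -0.44] grip 85.3 F [ 0.3 -0.3 -0. ]
turn [ 0.45 -0.04  0.01] shift now-frame mm [-523.1 -317.3    7. ] in final frame [-523.1 -317.1    9.8]
```

View pics/s6.png

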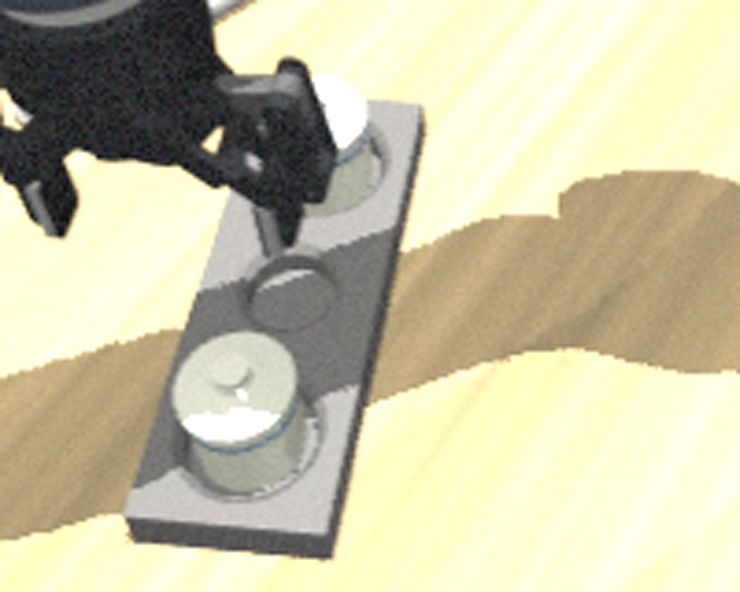

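The cup at (240,420) stands upright in the wide well. Moving over the shaker.

>>> {"api": "carry_out", "payload": {"series": [{"dx": -15,"dy": -9,"dz": 0,"ax": 0,"ay": 0,"az": 0},{"dx": -30,"dy": -18,"dz": 0,"ax": 0,"ay": 0,"az": 0},{"dx": -30,"dy": -18,"dz": 0,"ax": 0,"ay": 0,"az": 0},{"dx": -30,"dy": -18,"dz": 0,"ax": 0,"ay": 0,"az": 0},{"dx": -30,"dy": -18,"dz": 0,"ax": 0,"ay": 0,"az": 0},{"dx": -30,"dy": -18,"dz": 0,"ax": 0,"ay": 0,"az": 0},{"dx": -30,"dy": -18,"dz": 0,"ax": 0,"ay": 0,"az": 0},{"dx": -30,"dy": -18,"dz": 0,"ax": 0,"ay": 0,"az": 0}]}}

```text
time: 13.85
ee_pos: [0.5015, 0.0255, 0.1942]
eef_rot: [-1.7, -2.64, 0.001]
contact_force: [1.3, -0.8, -0.0]
gripper_width: 0.0854
```

>>> {"api": "carry_out", "payload": {"series": [{"dx": -30,"dy": -18,"dz": 0,"ax": 0,"ay": 0,"az": 0},{"dx": -30,"dy": -18,"dz": 0,"ax": 0,"ay": 0,"az": 0},{"dx": -30,"dy": -18,"dz": 0,"ax": 0,"ay": 0,"az": 0},{"dx": -30,"dy": -18,"dz": 0,"ax": 0,"ay": 0,"az": 0},{"dx": -30,"dy": -18,"dz": 0,"ax": 0,"ay": 0,"az": 0},{"dx": -30,"dy": -18,"dz": 0,"ax": 0,"ay": 0,"az": 0},{"dx": -30,"dy": -18,"dz": 0,"ax": 0,"ay": 0,"az": 0},{"dx": -30,"dy": -18,"dz": 0,"ax": 0,"ay": 0,"az": 0}]}}

```text
time: 14.65
ee_pos: [0.4697, -0.2521, 0.1941]
eef_rot: [-1.7, -2.64, 0.0]
contact_force: [0.2, 0.6, 0.5]
gripper_width: 0.0853
```

>>> {"api": "carry_out", "payload": {"series": [{"dx": -30,"dy": -18,"dz": 0,"ax": 0,"ay": 0,"az": 0},{"dx": -20,"dy": -12,"dz": 0,"ax": 0,"ay": 0,"az": 0},{"dx": -8,"dy": -8,"dz": 0,"ax": 0,"ay": 0,"az": 0},{"dx": 0,"dy": 0,"dz": 0,"ax": 0,"ay": 0,"az": 0},{"dx": 0,"dy": 0,"dz": 0,"ax": 0,"ay": 0,"az": 0},{"dx": 0,"dy": 0,"dz": 0,"ax": 0,"ay": 0,"az": 0}]}}

```text
time: 15.25
ee_pos: [0.4607, -0.3176, 0.1947]
eef_rot: [-1.697, -2.643, -0.001]
contact_force: [-0.2, -0.1, -1.0]
gripper_width: 0.0854
```

```bash
python3 -c "
from fit import *
p=cam('wrist');save(p,'w7.png')
T=optics.trace(p,'shaker_center')
for t in T[:4]:
    print(t['extent'],t['confidence'],t['pixels'].sum(),np.mean(p['color'][t['pixels']],axis=0),*[fit([(p,t['pixels'].astype(float))],PROF['shaker'],at_z(p,[t['extent'][0]+t['extent'][2]/2,t['extent'][1]+t['extent'][3]/2],.04)[:2])])
print(proj(p,[.462,-.318,.072]))
p=cam('side')
im=p['color'][90:210,260:400];im=cv2.convertScaleAbs(im,alpha=1.8)
cv2.imwrite('pics/s7.png',cv2.resize(im,None,fx=5,fy=5,interpolation=2)[:,:,::-1])
";python3 go.py .462 -.318 .19
```

```text
[252.8, 54.0, 51.9, 53.2] 0.9 2005 [99.38104738 83.57955112  1.5042394 ] (array([ 0.43984165, -0.22673313]), np.float64(0.03481296758104737))
[164.6, 89.0, 55.9, 51.6] 0.82 2062 [135.74345296 126.37293889   2.32444229] (array([ 0.38628919, -0.28048783]), np.float64(0.05009604229664708))
[236.0, 157.7, 43.2, 54.7] 0.8 1894 [82.33262936 80.14572334 76.83790919] (array([ 0.46165824, -0.31755654]), np.float64(0.049394372321262196))
[255.25108156 193.37652741]
t 15.4 p [ 460.6 -318.4  194.8] j7 [ 0.89  0.48 -0.48  1.8   0.27  0.92  0.72] grip 85.3 F [ 0.5 -0.2  0.3]
turn [ 0.01 -0.01  0.11] shift now-frame mm [-0.2  1.4  4.8] in final frame [-0.2  1.4  4.8]
```

View pics/w7.png

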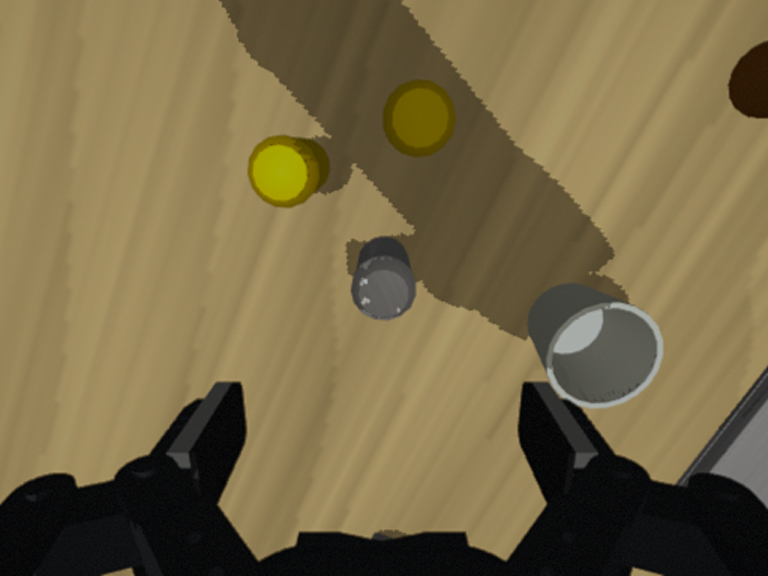

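View pics/s7.png

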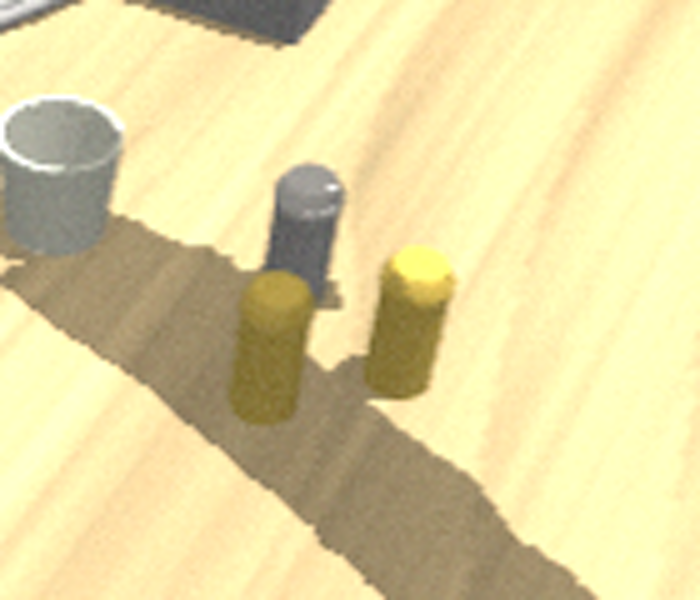

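The wrist view shows the plain steel shaker at (383,280). The yellow ones are at (285,170) and (420,118), and the tea cup is at (600,345). The wrist-camera fit gives (0.462, -0.318), matching the top view. Descending.

>>> {"api": "carry_out", "payload": {"series": [{"dx": 0.5,"dy": 1,"dz": 20,"ax": 0,"ay": 0,"az": 0},{"dx": 0,"dy": 0,"dz": 30,"ax": 0,"ay": 0,"az": 0},{"dx": 0,"dy": 0,"dz": 30,"ax": 0,"ay": 0,"az": 0},{"dx": 0,"dy": 0,"dz": 30,"ax": 0,"ay": 0,"az": 0},{"dx": 0,"dy": 0,"dz": 25,"ax": 0,"ay": 0,"az": 0},{"dx": 0,"dy": 0,"dz": 17,"ax": 0,"ay": 0,"az": 0},{"dx": 0,"dy": 0,"dz": 9,"ax": 0,"ay": 0,"az": 0},{"dx": 0,"dy": 0,"dz": 3,"ax": 0,"ay": 0,"az": 0}]}}

```text
time: 16.2
ee_pos: [0.4608, -0.3181, 0.0301]
eef_rot: [-1.7, -2.641, -0.0]
contact_force: [-0.0, -0.1, -0.6]
gripper_width: 0.0857
```

>>> {"api": "carry_out", "payload": {"series": [{"dx": 0,"dy": 0,"dz": 0,"ax": 0,"ay": 0,"az": 0},{"dx": 0,"dy": 0,"dz": 0,"ax": 0,"ay": 0,"az": 0},{"dx": 0,"dy": 0,"dz": 0,"ax": 0,"ay": 0,"az": 0}]}}

```text
time: 16.5
ee_pos: [0.4614, -0.319, 0.0316]
eef_rot: [1.7, 2.64, -0.0]
contact_force: [1.1, -0.0, -0.7]
gripper_width: 0.0852
```

```bash
python3 go.py .4617 -.3176 .030; python3 -c "
from h import *
p=cam('side')
im=p['color'][90:210,260:400];im=cv2.convertScaleAbs(im,alpha=1.8)
cv2.imwrite('pics/s8.png',cv2.resize(im,None,fx=5,fy=5,interpolation=2)[:,:,::-1])
p=cam('wrist');save(p,'w8.png',1)
"
```

```text
t 16.5 p [ 461.4 -319.    31.6] j7 [ 0.8   0.72 -0.37  1.87  0.42  0.62  0.6 ] grip 85.2 F [ 1.1 -0.  -0.7]
turn [ 0.05  0.08 -0.  ] shift now-frame mm [1.2 0.8 1.6] in final frame [1.2 0.8 1.6]
```

View pics/w8.png

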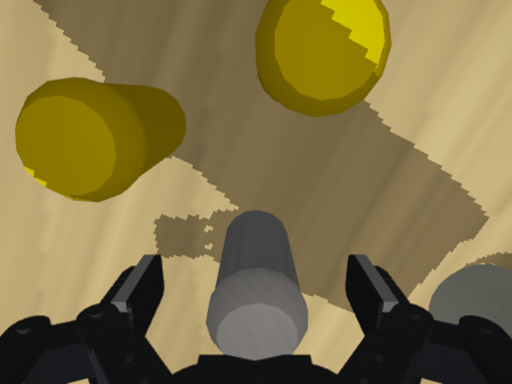

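View pics/s8.png

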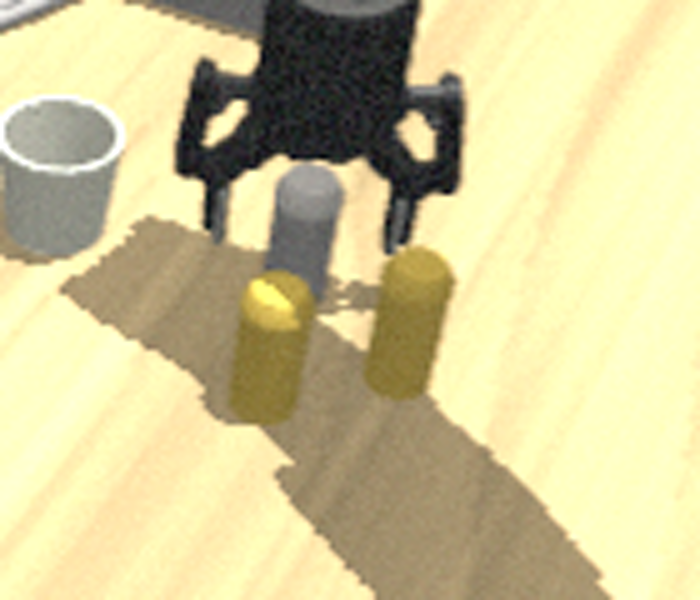

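The shaker is centred between the fingers at wrist pixel (257,290), with the tea cup and yellow shakers clear. Closing.

>>> {"api": "carry_out", "payload": {"series": [{"dx": 1,"dy": 0.5,"dz": 1,"ax": 0,"ay": 0,"az": 0},{"dx": 0,"dy": 0,"dz": 0,"ax": 0,"ay": 0,"az": 0},{"dx": 0,"dy": 0,"dz": 0,"ax": 0,"ay": 0,"az": 0}]}}

```text
time: 16.9
ee_pos: [0.4609, -0.3175, 0.0297]
eef_rot: [-1.701, -2.641, 0.0]
contact_force: [0.5, -0.0, -0.1]
gripper_width: 0.0855
```

>>> {"api": "carry_out", "payload": {"series": [{"dx": 0,"dy": 0,"dz": 0,"ax": 0,"ay": 0,"az": 0},{"dx": 0,"dy": 0,"dz": 0,"ax": 0,"ay": 0,"az": 0},{"dx": 0,"dy": 0,"dz": 0,"ax": 0,"ay": 0,"az": 0},{"dx": 0,"dy": 0,"dz": 0,"ax": 0,"ay": 0,"az": 0},{"dx": 0,"dy": 0,"dz": 0,"ax": 0,"ay": 0,"az": 0},{"dx": 0,"dy": 0,"dz": 0,"ax": 0,"ay": 0,"az": 0},{"dx": 0,"dy": 0,"dz": 0,"ax": 0,"ay": 0,"az": 0},{"dx": 0,"dy": 0,"dz": 0,"ax": 0,"ay": 0,"az": 0}], "jaw": -1, "force": 40}}

```text
time: 17.7
ee_pos: [0.461, -0.3176, 0.0298]
eef_rot: [1.701, 2.641, -0.0]
contact_force: [-0.9, -0.3, 4.2]
gripper_width: 0.0349
```

>>> {"api": "carry_out", "payload": {"series": [{"dx": 0,"dy": 0,"dz": 0,"ax": 0,"ay": 0,"az": 0},{"dx": 0,"dy": 0,"dz": 0,"ax": 0,"ay": 0,"az": 0}]}}

```text
time: 17.9
ee_pos: [0.461, -0.3176, 0.0298]
eef_rot: [1.701, 2.641, -0.0]
contact_force: [-1.0, 0.4, 4.4]
gripper_width: 0.0353
```

>>> {"api": "carry_out", "payload": {"series": [{"dx": 0,"dy": 0,"dz": -5,"ax": 0,"ay": 0,"az": 0},{"dx": 0,"dy": 0,"dz": -15,"ax": 0,"ay": 0,"az": 0},{"dx": 0,"dy": 0,"dz": -25,"ax": 0,"ay": 0,"az": 0},{"dx": 0,"dy": 0,"dz": -30,"ax": 0,"ay": 0,"az": 0},{"dx": 0,"dy": 0,"dz": -30,"ax": 0,"ay": 0,"az": 0},{"dx": 0,"dy": 0,"dz": -25,"ax": 0,"ay": 0,"az": 0},{"dx": 0,"dy": 0,"dz": -15,"ax": 0,"ay": 0,"az": 0},{"dx": 0,"dy": 0,"dz": -5,"ax": 0,"ay": 0,"az": 0}]}}

```text
time: 18.7
ee_pos: [0.4616, -0.318, 0.1816]
eef_rot: [1.7, 2.639, -0.0]
contact_force: [-0.0, -0.8, -1.6]
gripper_width: 0.0351
```

```bash
python3 -c "
from h import *
p=cam('side')
im=p['color'][40:210,230:400];im=cv2.convertScaleAbs(im,alpha=1.8)
cv2.imwrite('pics/s9.png',cv2.resize(im,None,fx=3,fy=3,interpolation=2)[:,:,::-1])
"; python3 go.py .5678 .2101 .18
```

```text
t 18.75 p [ 461.4 -317.9  181.2] j7 [ 0.89  0.5  -0.48  1.81  0.29  0.9   0.71] grip 35.2 F [ 0.   0.8 -0.6]
turn [0.05 0.1  0.  ] shift now-frame mm [436.7 315.3   0.6] in final frame [436.7 315.2   1.2]
```

View pics/s9.png

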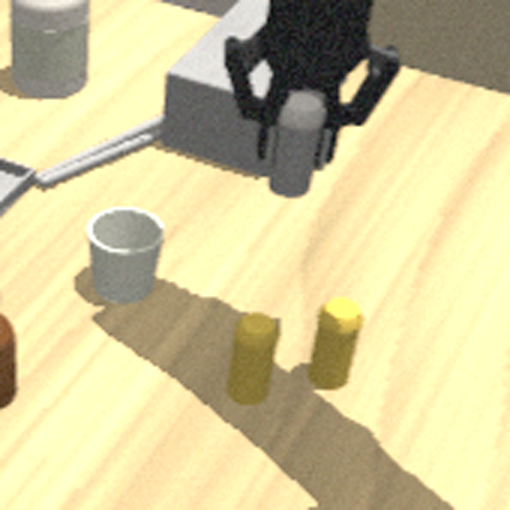

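The steel shaker is held upright and both yellow ones are untouched. Carrying it to the narrow well.

>>> {"api": "carry_out", "payload": {"series": [{"dx": 12,"dy": 9,"dz": 0,"ax": 0,"ay": 0,"az": 0},{"dx": 25,"dy": 18,"dz": 0,"ax": 0,"ay": 0,"az": 0},{"dx": 25,"dy": 18,"dz": 0,"ax": 0,"ay": 0,"az": 0},{"dx": 25,"dy": 18,"dz": 0,"ax": 0,"ay": 0,"az": 0},{"dx": 25,"dy": 18,"dz": 0,"ax": 0,"ay": 0,"az": 0},{"dx": 25,"dy": 18,"dz": 0,"ax": 0,"ay": 0,"az": 0},{"dx": 25,"dy": 18,"dz": 0,"ax": 0,"ay": 0,"az": 0},{"dx": 25,"dy": 18,"dz": 0,"ax": 0,"ay": 0,"az": 0}]}}

```text
time: 19.55
ee_pos: [0.5054, -0.0887, 0.1783]
eef_rot: [-1.698, -2.64, 0.001]
contact_force: [0.1, 0.7, -1.4]
gripper_width: 0.035
```

>>> {"api": "carry_out", "payload": {"series": [{"dx": 25,"dy": 18,"dz": 0,"ax": 0,"ay": 0,"az": 0},{"dx": 25,"dy": 18,"dz": 0,"ax": 0,"ay": 0,"az": 0},{"dx": 25,"dy": 18,"dz": 0,"ax": 0,"ay": 0,"az": 0},{"dx": 25,"dy": 18,"dz": 0,"ax": 0,"ay": 0,"az": 0},{"dx": 25,"dy": 18,"dz": 0,"ax": 0,"ay": 0,"az": 0},{"dx": 25,"dy": 18,"dz": 0,"ax": 0,"ay": 0,"az": 0},{"dx": 25,"dy": 18,"dz": 0,"ax": 0,"ay": 0,"az": 0},{"dx": 25,"dy": 18,"dz": 0,"ax": 0,"ay": 0,"az": 0}]}}

```text
time: 20.35
ee_pos: [0.5532, 0.1524, 0.178]
eef_rot: [-1.698, -2.64, 0.003]
contact_force: [0.4, -1.0, -0.3]
gripper_width: 0.035
```

>>> {"api": "carry_out", "payload": {"series": [{"dx": 25,"dy": 18,"dz": 0,"ax": 0,"ay": 0,"az": 0},{"dx": 17,"dy": 12,"dz": 0,"ax": 0,"ay": 0,"az": 0},{"dx": 8,"dy": 6,"dz": 0,"ax": 0,"ay": 0,"az": 0},{"dx": 0,"dy": 0,"dz": 0,"ax": 0,"ay": 0,"az": 0},{"dx": 0,"dy": 0,"dz": 0,"ax": 0,"ay": 0,"az": 0},{"dx": 0,"dy": 0,"dz": 0,"ax": 0,"ay": 0,"az": 0}]}}

```text
time: 20.95
ee_pos: [0.5668, 0.2087, 0.1792]
eef_rot: [1.704, 2.639, -0.003]
contact_force: [0.7, -0.1, -1.5]
gripper_width: 0.0351
```

```bash
python3 go.py .5678 .2101 .075
```

```text
t 20.95 p [566.8 208.7 179.2] j7 [-0.03  0.59 -0.55  1.69  0.36  0.97 -0.3 ] grip 35.1 F [ 0.7 -0.1 -1.5]
turn [-0.08  0.06 -0.11] shift now-frame mm [  0.9   1.6 104.2] in final frame [  0.8   1.5 104.2]
```

>>> {"api": "carry_out", "payload": {"series": [{"dx": 1,"dy": 1,"dz": 10,"ax": 0,"ay": 0,"az": 0},{"dx": 0,"dy": 0,"dz": 25,"ax": 0,"ay": 0,"az": 0},{"dx": 0,"dy": 0,"dz": 25,"ax": 0,"ay": 0,"az": 0},{"dx": 0,"dy": 0,"dz": 24,"ax": 0,"ay": 0,"az": 0},{"dx": 0,"dy": 0,"dz": 14,"ax": 0,"ay": 0,"az": 0},{"dx": 0,"dy": 0,"dz": 6,"ax": 0,"ay": 0,"az": 0},{"dx": 0,"dy": 0,"dz": 0,"ax": 0,"ay": 0,"az": 0},{"dx": 0,"dy": 0,"dz": 0,"ax": 0,"ay": 0,"az": 0}]}}

```text
time: 21.75
ee_pos: [0.5681, 0.2122, 0.0765]
eef_rot: [1.701, 2.64, 0.002]
contact_force: [0.4, 0.4, -1.7]
gripper_width: 0.0352
```

```bash
python3 go.py .5678 .2101 .040; python3 -c "
from h import *
p=cam('side')
im=p['color'][190:350,90:290];im=cv2.convertScaleAbs(im,alpha=1.8)
cv2.imwrite('pics/s10.png',cv2.resize(im,None,fx=3.7,fy=3.7,interpolation=2)[:,:,::-1])
p=cam('wrist');save(p,'w10.png',1)
"
```

```text
t 21.75 p [568.1 212.2  76.5] j7 [-0.08  0.73 -0.49  1.74  0.46  0.79 -0.37] grip 35.2 F [ 0.4  0.4 -1.7]
turn [ 0.08 -0.   -0.  ] shift now-frame mm [-1.8 -1.2 36.5] in final frame [-1.8 -1.2 36.5]
```

View pics/s10.png

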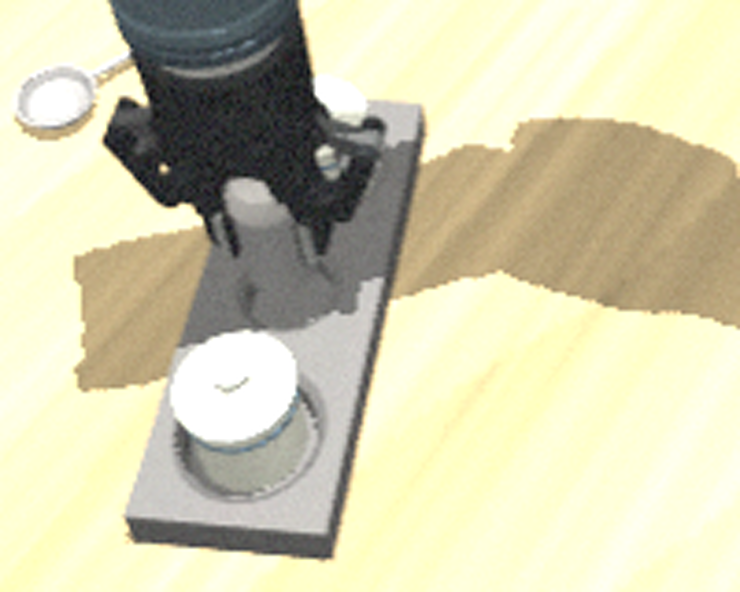

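View pics/w10.png

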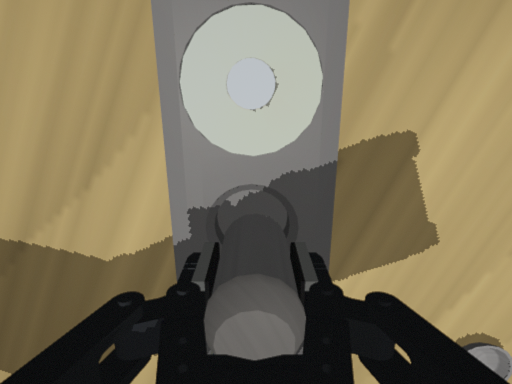

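The shaker is aligned with the narrow well, both at wrist column 254. Lowering.

>>> {"api": "carry_out", "payload": {"series": [{"dx": -1.2,"dy": -0.5,"dz": 8,"ax": 0,"ay": 0,"az": 0},{"dx": 0,"dy": 0,"dz": 8,"ax": 0,"ay": 0,"az": 0},{"dx": 0,"dy": 0,"dz": 8,"ax": 0,"ay": 0,"az": 0},{"dx": 0,"dy": 0,"dz": 5,"ax": 0,"ay": 0,"az": 0},{"dx": 0,"dy": 0,"dz": 3,"ax": 0,"ay": 0,"az": 0},{"dx": 0,"dy": 0,"dz": 0,"ax": 0,"ay": 0,"az": 0},{"dx": 0,"dy": 0,"dz": 0,"ax": 0,"ay": 0,"az": 0}]}}

```text
time: 22.55
ee_pos: [0.5676, 0.2108, 0.0438]
eef_rot: [1.701, 2.641, 0.0]
contact_force: [0.2, 0.3, -1.2]
gripper_width: 0.0353
```

>>> {"api": "carry_out", "payload": {"series": [{"dx": 0,"dy": 0,"dz": 1,"ax": 0,"ay": 0,"az": 0},{"dx": 0,"dy": 0,"dz": 0.8,"ax": 0,"ay": 0,"az": 0},{"dx": 0,"dy": 0,"dz": 0,"ax": 0,"ay": 0,"az": 0},{"dx": 0,"dy": 0,"dz": 0,"ax": 0,"ay": 0,"az": 0}]}}

```text
time: 22.95
ee_pos: [0.5675, 0.2106, 0.042]
eef_rot: [1.701, 2.641, 0.0]
contact_force: [0.6, -0.5, -1.2]
gripper_width: 0.035
```

>>> {"api": "carry_out", "payload": {"series": [{"dx": 0,"dy": 0,"dz": 0.6,"ax": 0,"ay": 0,"az": 0},{"dx": 0,"dy": 0,"dz": 0.6,"ax": 0,"ay": 0,"az": 0},{"dx": 0,"dy": 0,"dz": 0.4,"ax": 0,"ay": 0,"az": 0},{"dx": 0,"dy": 0,"dz": 0,"ax": 0,"ay": 0,"az": 0},{"dx": 0,"dy": 0,"dz": 0,"ax": 0,"ay": 0,"az": 0}]}}

```text
time: 23.45
ee_pos: [0.5675, 0.2106, 0.0403]
eef_rot: [-1.701, -2.641, 0.0]
contact_force: [0.3, 0.4, -1.6]
gripper_width: 0.035
```

>>> {"api": "carry_out", "payload": {"series": [{"dx": 0,"dy": 0,"dz": 0.5,"ax": 0,"ay": 0,"az": 0},{"dx": 0,"dy": 0,"dz": 0,"ax": 0,"ay": 0,"az": 0},{"dx": 0,"dy": 0,"dz": 0,"ax": 0,"ay": 0,"az": 0}]}}

```text
time: 23.75
ee_pos: [0.5675, 0.2107, 0.0399]
eef_rot: [1.701, 2.641, 0.0]
contact_force: [-0.6, -0.7, -0.3]
gripper_width: 0.0352
```

>>> {"api": "carry_out", "payload": {"series": [{"dx": 0,"dy": 0,"dz": 0.5,"ax": 0,"ay": 0,"az": 0},{"dx": 0,"dy": 0,"dz": 0,"ax": 0,"ay": 0,"az": 0},{"dx": 0,"dy": 0,"dz": 0,"ax": 0,"ay": 0,"az": 0}]}}

```text
time: 24.05
ee_pos: [0.5676, 0.2107, 0.0399]
eef_rot: [1.701, 2.641, -0.0]
contact_force: [-1.7, -2.4, 4.8]
gripper_width: 0.0354
```

The floor contact reads +5 N at the expected height (0.0399). Releasing and retreating.

>>> {"api": "carry_out", "payload": {"series": [{"dx": 0,"dy": 0,"dz": 0,"ax": 0,"ay": 0,"az": 0},{"dx": 0,"dy": 0,"dz": 0,"ax": 0,"ay": 0,"az": 0},{"dx": 0,"dy": 0,"dz": 0,"ax": 0,"ay": 0,"az": 0},{"dx": 0,"dy": 0,"dz": 0,"ax": 0,"ay": 0,"az": 0},{"dx": 0,"dy": 0,"dz": 0,"ax": 0,"ay": 0,"az": 0},{"dx": 0,"dy": 0,"dz": 0,"ax": 0,"ay": 0,"az": 0},{"dx": 0,"dy": 0,"dz": 0,"ax": 0,"ay": 0,"az": 0},{"dx": 0,"dy": 0,"dz": 0,"ax": 0,"ay": 0,"az": 0}], "jaw": 1}}

```text
time: 24.85
ee_pos: [0.5675, 0.2106, 0.0393]
eef_rot: [-1.701, -2.641, 0.0]
contact_force: [-0.6, -1.1, -0.9]
gripper_width: 0.0853
```

>>> {"api": "carry_out", "payload": {"series": [{"dx": 0,"dy": 0,"dz": -5,"ax": 0,"ay": 0,"az": 0},{"dx": 0,"dy": 0,"dz": -15,"ax": 0,"ay": 0,"az": 0},{"dx": 0,"dy": 0,"dz": -25,"ax": 0,"ay": 0,"az": 0},{"dx": 0,"dy": 0,"dz": -30,"ax": 0,"ay": 0,"az": 0},{"dx": 0,"dy": 0,"dz": -30,"ax": 0,"ay": 0,"az": 0},{"dx": 0,"dy": 0,"dz": -30,"ax": 0,"ay": 0,"az": 0},{"dx": 0,"dy": 0,"dz": -25,"ax": 0,"ay": 0,"az": 0},{"dx": 0,"dy": 0,"dz": 0,"ax": 0,"ay": 0,"az": 0}]}}

```text
time: 25.65
ee_pos: [0.5696, 0.212, 0.2045]
eef_rot: [1.699, 2.637, 0.01]
contact_force: [-0.6, 0.9, 0.2]
gripper_width: 0.0854
```

>>> {"api": "carry_out", "payload": {"series": [{"dx": -25,"dy": -18,"dz": 0,"ax": 0,"ay": 0,"az": 0},{"dx": -25,"dy": -18,"dz": 0,"ax": 0,"ay": 0,"az": 0},{"dx": -25,"dy": -18,"dz": 0,"ax": 0,"ay": 0,"az": 0},{"dx": -25,"dy": -18,"dz": 0,"ax": 0,"ay": 0,"az": 0},{"dx": -25,"dy": -18,"dz": 0,"ax": 0,"ay": 0,"az": 0},{"dx": -25,"dy": -18,"dz": 0,"ax": 0,"ay": 0,"az": 0},{"dx": -20,"dy": -14,"dz": 0,"ax": 0,"ay": 0,"az": 0},{"dx": -5,"dy": -4,"dz": 0,"ax": 0,"ay": 0,"az": 0}]}}

```text
time: 26.45
ee_pos: [0.5243, -0.0042, 0.1991]
eef_rot: [1.707, 2.638, -0.003]
contact_force: [0.9, 0.3, -0.4]
gripper_width: 0.0854
```

>>> {"api": "carry_out", "payload": {"series": [{"dx": 0,"dy": 0,"dz": 0,"ax": 0,"ay": 0,"az": 0},{"dx": 0,"dy": 0,"dz": 0,"ax": 0,"ay": 0,"az": 0},{"dx": 0,"dy": 0,"dz": 0,"ax": 0,"ay": 0,"az": 0}]}}

```text
time: 26.75
ee_pos: [0.5254, 0.0011, 0.1994]
eef_rot: [-1.698, -2.643, -0.002]
contact_force: [0.5, -0.5, 0.3]
gripper_width: 0.0853
```

```bash
python3 -c "
from fit import *
p=cam('side');save(p,'s11f.png')
im=p['color'][190:350,90:290];im=cv2.convertScaleAbs(im,alpha=1.6)
cv2.imwrite('pics/s11.png',cv2.resize(im,None,fx=3.7,fy=3.7,interpolation=2)[:,:,::-1])
V={}
for n in('side','top'):
    if n=='top': p=cam('top');save(p,'t11.png')
    for k,w in(('cup',(.5325,.2878)),('shaker',(.5675,.2107))):
        c=proj(p,[*w,.05])
        for t in optics.trace(p,k+'_center'):
            e=t['extent']
            if abs(e[0]+e[2]/2-c[0])<12 and abs(e[1]+e[3]/2-c[1])<16: print(n,k,e,[fit([(p,t['pixels'].astype(float))],[(max(z,a),r) for z,r in PROF[k]],w,z0=.01) for a in (0,.02)])
"; python3 go.py .5678 .2101 .040
```

```text
side cup [136.5, 284.0, 34.9, 38.9] [(array([0.53423213, 0.28653122]), np.float64(0.03864948768678923)), (array([0.53215605, 0.28789437]), np.float64(0.09494442567839277))]
side shaker [154.9, 243.7, 21.1, 36.7] [(array([0.56919386, 0.20865156]), np.float64(0.06538336264738454)), (array([0.5675, 0.2107]), np.float64(0.15219855384014072))]
top cup [109.3, 164.9, 29.8, 27.6] [(array([0.53466705, 0.28525422]), np.float64(0.10670922632618939)), (array([0.53306459, 0.28345096]), np.float64(0.0635172518619851))]
top shaker [146.9, 152.7, 23.0, 25.6] [(array([0.56863892, 0.20760267]), np.float64(0.06314409484724122)), (array([0.56700665, 0.20548654]), np.float64(0.09595303237574097))]
t 27.05 p [ 5.252e+02 -4.000e-01  1.992e+02] j7 [ 0.36  0.44 -0.56  1.88  0.29  0.91  0.09] grip 85.4 F [ 0.8 -0.2 -0.3]
turn [ 0.   -0.01  0.04] shift now-frame mm [173.9 126.  159.3] in final frame [174.  125.8 159.2]
```

View pics/s11.png

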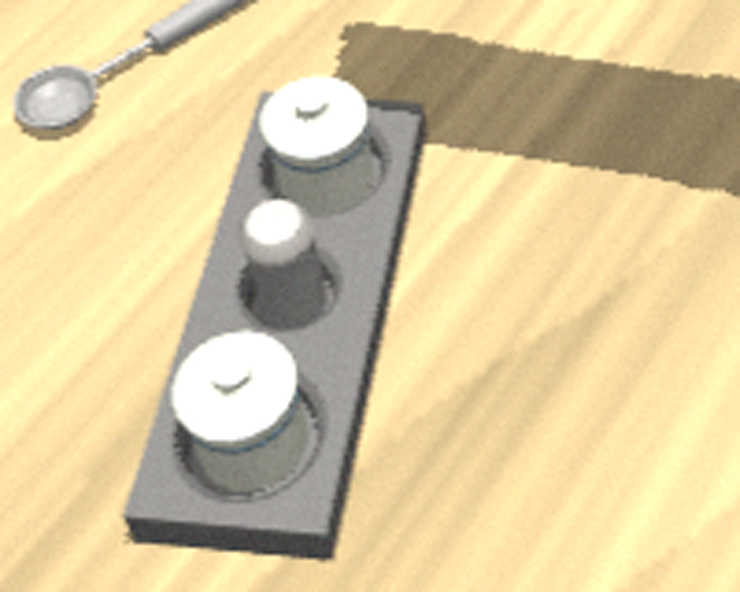

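View pics/t11.png

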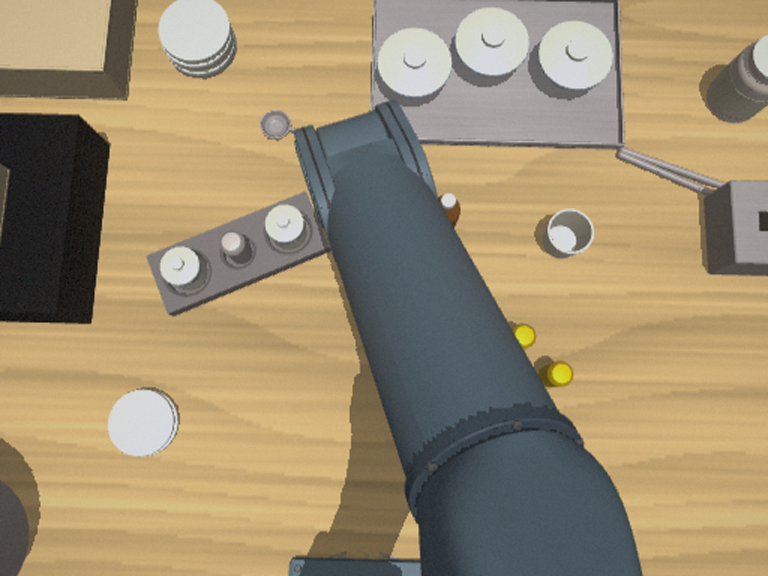

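The final pictures show both items upright in their wells: in the side crop the cup is at (245,420) and the shaker at (285,265). The twin, tea cup, bottle and yellow shakers are undisturbed, and the arm is clear.

```bash
python3 -c "
from plant import job_done
print(job_done())"
```

```text
the job is handed in; nothing more can be done
None
```

The loose lidded custard cup is in the empty wide well and the plain steel shaker is in the narrow middle well, placed in that order. I handed the job in at about 27 s of the 64 s allowed.

I lowered each item until the wrist force showed it touching the well floor, about 5 N in both cases. Contact came within 0.5 mm of the height expected for a floor 10 mm above the table. I then released each one and moved the arm clear.

**Last checks:** the closing side and top pictures show both items upright in their wells. The twin cup, tea cup and yellow shakers had not moved; the bottle was mostly hidden behind the arm in the top view.

**Disagreements:** the first network point for the cup differed by about 22 mm between the side and top cameras, so I used fits to the cup's outline instead. Those agreed within about 2 mm, as did the wrist camera. The final outline fits put both items within about 3 mm of where I released them, or about 5 mm with the part hidden in the well left out.

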